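# Clamp the half-mask in its forming mould

### The arm

A 6-joint arm with a two-finger parallel gripper is mounted at the origin on the work surface. World frame = base frame: x ahead of the robot, y to its left, z up, the work surface at z = 0. Lengths are in m, angles in rad, forces in N, time in s.
With the tool pointing down it reaches from about 0.4 to 0.825 m from the base axis. Payload 7 kg.
Tool frame: the origin (TCP) lies between the finger pads; the fingertips stand 8 mm ahead of it and the grasp point (between the pads) lies 11 mm behind it (arm.finger_overhang is the distance from the TCP to the fingertips, in m); z points along the fingers, y is the line along which they close (so a half turn about z gives the same grasp; the last joint's range is limited). The gripper opens to 88 mm and grips with 3 to 60 N. Pads are 19 mm wide; open, the fingers measure 130 mm over their backs; the gripper's body (78 mm by 193 mm) begins 47 mm behind the grasp point.
Start: joints at [-0.993, 0.359, 0.012, 0, -1.224, -0.288], TCP at [0.193, -0.647, 0.235] pointing down, gripper open.
Joint ranges: [-3.07, 3.07], [-1.43, 2.12], [-1.02, 1.25], [-3.03, 1.67], [-3.05, -0], [-3.03, 3.03]. Speed limits (rad/s): [2.39, 2.39, 3.01, 3.14, 3.14, 3.14].

### API

Orientations are given as [roll, pitch, yaw] about the fixed x, y, z axes, in that order (R = Rz(yaw) Ry(pitch) Rx(roll)).
In Python, from station import arm gives the robot as it stands.
- The arm moves only by the tool move_arm, never from a script. Its argument "rows" is text: rows parted by semicolons, each of 7 numbers parted by spaces: the turn, a rotation vector about the tool's x, y, z in degrees, then the shift along the tool's x, y, z in m, then the finger opening in m, from 0 to 0.0876. A call has 1 to 8 rows; each row shifts and turns the commanded pose from where the row before left it, along the tool's axes as they then stand; what a row does not reach is not made up. A row lasts 1/8 s, in which the tool goes at most 62.5 mm and 10.7 degrees, less where a joint would pass 70% of its speed; a pose out of reach is approached as far as the arm can. A call is refused whole if a number of a shift passes 0.0625 or a number of a turn 10.7, either way. A call with a gripper value outside its range is refused whole. The fingers move at their own pace and stop on an object; "squeeze" is the grip in N (left out, the last holds). Time passes only in rows, so rows that do not move let the fingers close. It gives the time, the measured TCP pose, the force, the opening and the grip force at its end, in the units of the state.
- arm.get_state(): the state, without advancing time (a new reading comes with each control period).
- arm.grab_frame(name): name is "scene" or "top" or "wrist"; returns (picture, depth): 420x560x3 uint8, blue, green, red; 420x560 float32, m along the optical axis (not along the pixel's ray), 0 where there is no reading.
- arm.camera_model(name): a dict with "mtx" (3x3 intrinsics, pixels), "k1" (the pictures are not rectified: a ray, as slopes to the right and down, at radius r is drawn at 1 + k1 r^2 times it, then the intrinsics apply), "camera_from_world" (4x4, takes a point from world to camera coordinates); the wrist camera has in their place "mount" (4x4, takes a point from camera to tool coordinates, whose origin is the TCP and whose axes are the flange's). Camera axes: x right, y down, z forward; pixel columns grow to the right and rows downward; lengths in m; the calibration is good to about 2 mm. A picture is of the moment at which its call begins: read the wrist's pose just before it. camera_model takes no time and is no camera call.
- arm.job_done(): hands the job in; it is judged then, once.
The state is a dict: "t": time; "q": joint angles; "qd": joint speeds; "joint_efforts": joint torques, N m; "eef_pos": TCP position; "ee_rot": TCP orientation; "force": force on the tool from outside, world axes, zero at the start; "moment": the same for the moment, N m; "width": finger opening in m; "gripper_force": force on a finger pad.
Only numpy, scipy, OpenCV 4.12 (cv2) and the standard library are available. Lean on these libraries where they do the work, as an engineer would, in place of code of your own. Each camera call takes 0.05 s, during which the arm holds its last target. There are 200 camera calls.

### The job

Close the forming mould over the red half-mask: pick up the aluminium clamping frame by its wooden handle, lower it level onto the two guide pins of the mould, and push it gently down until both orange spring catches click over its ends and it sits flat on its sprung rests. Stop pushing once it has clicked, so that the mask is not crushed, and let go; do not drop or tip the frame, and leave the other things on the bench where they are.

Things in the scene. Friction and masses are not known exactly. Their poses are not given: they have to be found in the camera images.
- mould: Lower half of the forming mould, fixed to the bench: dark wooden board 250 x 126 x 20 mm, long axis = x, origin under its centre, z up, with a red half-mask face up, two steel guide pins and an orange spring catch in a grey housing at each end (50 mm high, 125 mm out). Its place changes between runs. Half a turn makes no difference.
- seat (a point): Centre of the mould at the height of its two rests, 30 mm above the bench: closed, the frame's origin lies here and its long axis (x) is along the mould's.
- rests (a joint): The mould's two aluminium rests, bars 116 x 16 mm along its x at y = +-46 mm, tops 30 mm above the bench: one sprung bed, m pressed down, 0 = up. It carries the frame's weight without yielding, gives from 9 N on and sinks 1 mm for every 3 N more. Pressing the closed frame over 5 mm down crushes the mask; the end stop is at 9 mm.
- mask_top (a point): Highest point of the red half-mask (156 x 76 mm), 55 mm above the bench at the mould's centre. Its solid core is 96 x 44 mm and ends 36 mm above the bench; the frame's window goes round it.
- frame: Aluminium clamping frame, loose, about 0.5 kg, flat on the bench, handle up: 184 x 116 x 12 mm with a 120 x 68 mm window, long axis = x, origin under its centre, z up. Each end has a 6 mm thick, 34 mm wide tongue, flush with the underside, that reaches 100 mm from the centre; the catches snap over these. It also fits turned by 180 degrees.
- handle (a point): Centre of the frame's wooden handle bar, 58 mm above the frame's underside. The bar runs along the frame's x: 150 mm long, 22 mm wide (pinch it across y), 20 mm high, on two 10 mm thick posts 66 mm either side of the centre; only the window lies beneath its middle.
- pin_a (a point): Top centre of the steel guide pin at x, y = 76, -44 mm of the mould, 72 mm above the bench. 12 mm in diameter up to 62 mm, then tapering to 4 mm at the top.
- pin_b (a point): Top centre of the like guide pin at x, y = -76, 44 mm of the mould.
- hole_a (a point): Centre of the frame's 15 mm through hole at x, y = 76, -44 mm, at the underside.
- hole_b (a point): Centre of the frame's 15 mm through hole at x, y = -76, 44 mm, at the underside.
- catch_a (a joint): Orange spring catch at the mould's +x end, m pushed outwards: 0 = sprung in (rest), at most 0.008. Frame underside at 44.5 mm above the bench: its tongue meets the tooth's 45 degree lead-in; both catches together resist up to 12 to 20 N, at 40 mm, less the frame's weight; then little, and they snap in over the tongues at 31.5 mm, just before it rests at 30 mm.
- catch_b (a joint): The same catch at the mould's -x end. The teeth's tips are 95.5 mm from the mould's centre and their flat undersides 37.5 mm above the bench.
- red_jar: Bystander: jar of red paint, 66 mm wide, 75 mm high; origin under its centre.
- ochre_jar: Bystander: jar of ochre paint, 66 mm wide, 75 mm high; origin under its centre.
- glue_bottle: Bystander: white glue bottle, 60 mm wide, 160 mm high; origin under its centre.
- brush: Bystander: flat paint brush 200 mm long, lying on the bench about along the world's x, between mould and frame; origin on the bench under its middle.
- sanding_block: Bystander: cork sanding block 110 x 70 x 35 mm; origin under its centre.
- bowl: Bystander: blue bowl, 110 mm wide, 50 mm high; origin under its centre.
- white_mask: Bystander: blank white half-mask lying face up, 170 x 85 x 48 mm; origin under its centre.
Things that resemble listed ones, but are neither listed nor needed, are in the scene too. Leave any blue or turquoise look-alike of the frame alone.

How it is judged:
On the way, in this order (a step that is already met when the one before it is completed fails the run):
1. the frame is lifted clear of the bench (height (world z) of frame above 0.05 m), for 0.1 s.
2. the frame is threaded level on both guide pins, above the catches (z of frame in the frame of mould between 0.04 and 0.064 m and horizontal distance between frame and mould below 0.005 m and angle between the x axis of frame and the x axis of mould, either way round below 0.09 rad and angle between frame's own z axis and vertical below 0.09 rad).
At the end, for the whole second after the job is handed in: The frame lies at rest on the mould, released: its underside within 2.5 mm of the rests' height (30 mm above the mould's origin), centred within 4 mm, level within 0.025 rad, both catches sprung back over its ends (each within 2 mm of rest), the rests up (within 2 mm) (z of frame in the frame of mould between 0.027 and 0.0325 m and horizontal distance between frame and mould below 0.004 m and angle between the x axis of frame and the x axis of mould, either way round below 0.05 rad and angle between frame's own z axis and vertical below 0.025 rad and value of joint each of catch_a, catch_b, rests below 0.002 m and linear speed of frame below 0.02 m/s); the robot touches nothing.
It fails at once if the mask is crushed: the frame pushes the sprung rests down by more than 5 mm (value of joint rests above 0.005 m).
It fails at once if the frame is dropped onto the mould: it moves faster than 0.4 m/s while low over it (underside less than 70 mm above the mould's origin) (horizontal distance between frame and mould below 0.03 m and z of frame in the frame of mould below 0.07 m and linear speed of frame above 0.4 m/s).
It fails at once if the frame is tipped by more than 0.35 rad (angle between frame's own z axis and vertical above 0.35 rad).
It fails at once if a bystander is moved by more than 30 mm (distance of any of red_jar, ochre_jar, glue_bottle, brush, sanding_block, bowl, white_mask from where it was at the start of the episode above 0.03 m).
It also fails if it takes over 56 s, if anything falls off the work surface, if the arm or the gripper's body presses on something with over 40 N, if the wrist force passes 120 N, or if a joint passes its speed limit or range.

## Working session

There is one attempt and no reset: what is moved stays moved. The work goes in short steps, Python scripts to look and compute and a tool call to move; the robot and the scene stay as the last step left them, time stands still between calls to the robot, and variables do not carry over. Pictures are saved under pics/ and viewed, at most 10 in all, crops included, and the job is handed in when it is done.

Besides the shell and the picture viewer there is one more tool, called as name(argument=value, ...) on one line, values as JSON. move_arm: Moves the arm, as the interface text tells. Its arguments: {"type":"object","properties":{"rows":{"type":"string"},"squeeze":{"type":"number"}},"required":["rows"]}

```bash
mkdir -p pics; ls
python3 - <<'E'
from station import arm
import cv2,numpy as np
s=arm.get_state();print({k:np.round(v,3).tolist() for k,v in s.items()})
for n in("scene","top"):
    p,d=arm.grab_frame(n);cv2.imwrite(f"pics/{n}0.png",p);np.savez(f"{n}0.npz",p=p,d=d)
    m=arm.camera_model(n);print(n,{k:np.round(v,4).tolist() for k,v in m.items()})
m=arm.camera_model("wrist");print({k:np.round(v,4).tolist() for k,v in m.items()})
E
```

```text
pics
{'t': 0.0, 'q': [-0.993, 0.359, 0.011, -0.0, -1.224, -0.288], 'qd': [-0.001, -0.001, 0.001, -0.001, 0.0, 0.001], 'joint_efforts': [0.0, -58.272, 29.306, 6.997, 0.007, -0.0], 'eef_pos': [0.193, -0.646, 0.234], 'ee_rot': [3.14, -0.0, -2.852], 'force': [-0.881, -0.209, -0.628], 'moment': [0.017, -0.025, 0.027], 'gripper_force': 0.0, 'width': 0.087}
scene {'mtx': [[488.7596, 0.0, 280.5728], [0.0, 488.7596, 207.898], [0.0, 0.0, 1.0]], 'k1': 0.0319, 'camera_from_world': [[0.3846, 0.9231, -0.0048, -0.19], [0.6432, -0.2718, -0.7159, -0.2694], [-0.6621, 0.2723, -0.6982, 2.0583], [0.0, 0.0, 0.0, 1.0]]}
top {'mtx': [[413.2566, 0.0, 281.6652], [0.0, 413.2566, 208.747], [0.0, 0.0, 1.0]], 'k1': -0.0298, 'camera_from_world': [[0.0159, -0.9998, 0.0094, -0.0126], [-0.9916, -0.0169, -0.1279, 0.5374], [0.128, -0.0073, -0.9917, 1.14], [0.0, 0.0, 0.0, 1.0]]}
{'mtx': [[291.8705, 0.0, 275.4598], [0.0, 291.8705, 210.1861], [0.0, 0.0, 1.0]], 'k1': -0.0607, 'mount': [[-0.0007, -0.9653, -0.261, 0.0712], [1.0, -0.0004, -0.0013, -0.0002], [0.0011, -0.261, 0.9653, -0.1497], [0.0, 0.0, 0.0, 1.0]]}
```

View pics/top0.png

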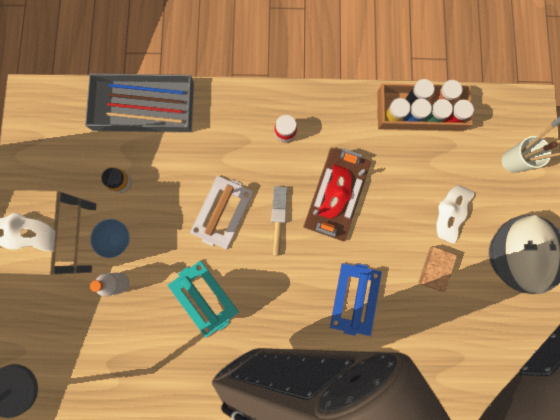

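View pics/scene0.png

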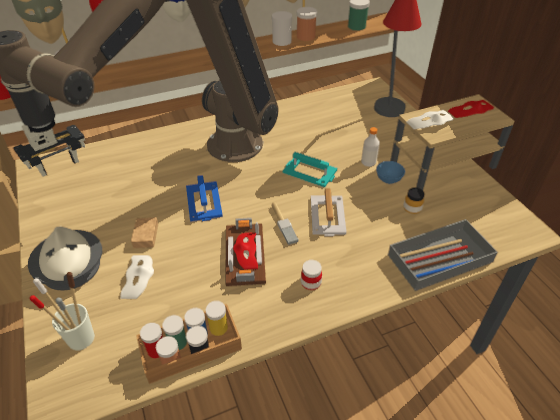

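The top view shows the aluminium frame at about (222,212), with its wooden handle running from (232,188) to (208,232). The mould is at about (339,194), with orange catches at (350,157) and (327,229). The brush lies between them at (279,215), and the blue and turquoise frames are look-alikes. In the scene view the frame is at about (328,213) and the mould at about (245,253).

```bash
cat > h.py <<'E'
import numpy as np,cv2
from station import arm
from scipy.spatial.transform import Rotation as R
def cam(n,state=None):
    m=arm.camera_model(n);K=np.array(m["mtx"]);k=m["k1"]
    if n=="wrist":
        T=np.eye(4);T[:3,:3]=R.from_euler('xyz',state["ee_rot"]).as_matrix();T[:3,3]=state["eef_pos"]
        W=T@np.array(m["mount"])
    else: W=np.linalg.inv(np.array(m["camera_from_world"]))
    return K,k,W
def rays(c,uv):
    K,k,W=c;uv=np.atleast_2d(np.asarray(uv,float))
    s=cv2.undistortPoints(uv.reshape(-1,1,2),K,np.array([k,0,0,0.])).reshape(-1,2)
    return np.c_[s,np.ones(len(s))]
def plane(c,uv,z):
    W=c[2];d=rays(c,uv)@W[:3,:3].T;o=W[:3,3]
    return o+d*((z-o[2])/d[:,2])[:,None]
def cloud(c,uv,depth):
    W=c[2];uv=np.atleast_2d(uv).astype(int)
    return (rays(c,uv)*depth[uv[:,1],uv[:,0]][:,None])@W[:3,:3].T+W[:3,3]
def two(c1,u1,c2,u2):
    d1=c1[2][:3,:3]@rays(c1,u1)[0];d2=c2[2][:3,:3]@rays(c2,u2)[0];o1=c1[2][:3,3];o2=c2[2][:3,3]
    t=np.linalg.lstsq(np.c_[d1,-d2],o2-o1,rcond=None)[0];a=o1+t[0]*d1;b=o2+t[1]*d2
    return (a+b)/2,np.linalg.norm(a-b)
def blobs(p,lo,hi,box,amin=30):
    x0,y0,x1,y1=box;m=cv2.inRange(cv2.cvtColor(p,cv2.COLOR_BGR2HSV),np.array(lo),np.array(hi))
    k=np.zeros_like(m);k[y0:y1,x0:x1]=m[y0:y1,x0:x1]
    n,l,st,ce=cv2.connectedComponentsWithStats(k)
    return [(st[i,4],ce[i],l==i) for i in np.argsort(-st[1:,4])+1 if st[i,4]>=amin]
E
python3 - <<'E'
from h import *
ct,cs=cam("top"),cam("scene")
T=np.load("top0.npz");S=np.load("scene0.npz")
def rect(P):
    (c,wh,a)=cv2.minAreaRect(P[:,:2].astype(np.float32)*1000);b=cv2.boxPoints((c,wh,a))
    e=[b[1]-b[0],b[2]-b[1]];e=max(e,key=np.linalg.norm);return np.round(c,1),np.round(wh,1),round(np.degrees(np.arctan2(e[1],e[0]))%180,1)
# catches
for nm,c,D,box in(("top",ct,T,(295,140,385,250)),("scene",cs,S,(215,215,275,295))):
    for a,ce,m in blobs(D["p"],(5,150,150),(18,255,255),box,15)[:4]:
        v,u=np.nonzero(m);print(nm,"orange",a,ce.round(1),np.median(cloud(c,np.c_[u,v],D["d"]),0).round(4))
# frame region by depth clouds
for nm,c,D,box in(("top",ct,T,(185,170,258,255)),("scene",cs,S,(300,185,355,242))):
    u,v=np.meshgrid(range(box[0],box[2]),range(box[1],box[3]));uv=np.c_[u.ravel(),v.ravel()]
    P=cloud(c,uv,D["d"]);h=(P[:,2]>.057)&(P[:,2]<.085);print(nm,"handle",h.sum(),P[h].mean(0).round(4),np.median(P[h,2]).round(4),rect(P[h]),uv[h].mean(0))
    f=(P[:,2]>.006)&(P[:,2]<.085);print(nm,"frame",rect(P[f]))
u,v=np.meshgrid(range(295,385),range(140,250));uv=np.c_[u.ravel(),v.ravel()];P=cloud(ct,uv,T["d"]);f=(P[:,2]>.012)&(P[:,2]<.085);print("mould",rect(P[f]))
E
```

```text
top orange 99 [350.  158.1] [ 0.6859 -0.1972  0.0465]
top orange 67 [326.8 227. ] [ 0.4863 -0.1311  0.0493]
scene orange 63 [243.3 222.7] [ 0.49   -0.1352  0.0454]
scene orange 40 [244.5 271. ] [ 0.6921 -0.202   0.0482]
top handle 447 [0.5281 0.1708 0.0672] 0.0676 (array([529.4, 171.6]), array([ 23.5, 149.8]), np.float32(156.7)) [218.45637584 209.59955257]
top frame (array([529.8, 165.9]), array([239.6, 197.7]), np.float32(6.5))
scene handle 202 [0.5365 0.1629 0.0666] 0.0671 (array([531.5, 166. ]), array([ 22.5, 155.3]), np.float32(156.8)) [328.4009901  203.37623762]
scene frame (array([519.2, 170.1]), array([193.6, 286.3]), np.float32(156.1))
mould (array([ 589.2, -164.8]), array([126.5, 251.7]), np.float32(161.5))
```

move_arm(rows="0 0 8.8 0 0 0 0.087; 0 0 8.8 0 0 0 0.087; 0 0 8.8 0 0 0 0.087; 0 0 8.7 0 0 0 0.087; 0 0 0 -0.022 0.058 0 0.087; 0 0 0 -0.022 0.058 0 0.087; 0 0 0 -0.022 0.058 0 0.087; 0 0 0 -0.022 0.058 0 0.087")

```text
t: 1.1
eef_pos: [0.3507, -0.453, 0.2343]
ee_rot: [3.141, -0.0, 2.818]
force: [1.2, -0.2, -0.1]
width: 0.0871
gripper_force: 0.0
```

move_arm(rows="0 0 0 -0.022 0.058 0 0.087; 0 0 0 -0.022 0.058 0 0.087; 0 0 0 -0.022 0.058 0 0.087; 0 0 0 -0.022 0.058 0 0.087; 0 0 0 -0.022 0.058 0 0.087; 0 0 0 -0.022 0.058 0 0.087; 0 0 0 0 0 0 0.087; 0 0 0 0 0 0 0.087")

```text
t: 2.1
eef_pos: [0.5852, -0.1662, 0.2339]
ee_rot: [-3.141, -0.001, 2.82]
force: [-0.5, 0.4, 0.4]
width: 0.0868
gripper_force: 0.0
```

Run:
```python
from h import *
s=arm.get_state();p,d=arm.grab_frame("wrist");cv2.imwrite("pics/w1.png",p);np.savez("w1.npz",p=p,d=d,pos=s["eef_pos"],rot=s["ee_rot"])
print(np.round(s["eef_pos"],4),np.degrees(s["ee_rot"]).round(2))
```

```text
[ 0.5852 -0.1662  0.2339] [-1.7998e+02 -7.0000e-02  1.6156e+02]
```

View pics/w1.png

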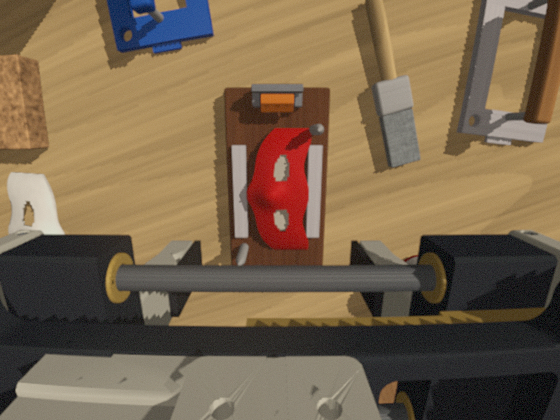

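The wrist view shows the mould upright in the picture. The pins are near (317,130) and (243,255), the upper catch is at (277,102), and the rests are at x≈239 and x≈315. The gripper hides the lower end, so I'll shift along tool -x for a full view.

move_arm(rows="0 0 0 -0.05 0 0 0.087; 0 0 0 -0.05 0 0 0.087; 0 0 0 0 0 0 0.087; 0 0 0 0 0 0 0.087")

```text
t: 2.65
eef_pos: [0.6794, -0.1995, 0.2341]
ee_rot: [-3.141, -0.001, 2.817]
force: [-0.3, 0.2, 0.8]
width: 0.0875
gripper_force: 0.0
```

Run:
```python
from h import *
s=arm.get_state();p,d=arm.grab_frame("wrist");np.savez("w2.npz",p=p,d=d,pos=s["eef_pos"],rot=s["ee_rot"])
print(np.round(s["eef_pos"],4),np.degrees(s["ee_rot"]).round(2))
cv2.imwrite("pics/w2.png",cv2.resize(p[100:330,160:400],None,fx=2.4,fy=2.4,interpolation=cv2.INTER_CUBIC))
```

```text
[ 0.6794 -0.1995  0.2341] [-1.7999e+02 -6.0000e-02  1.6140e+02]
```

View pics/w2.png

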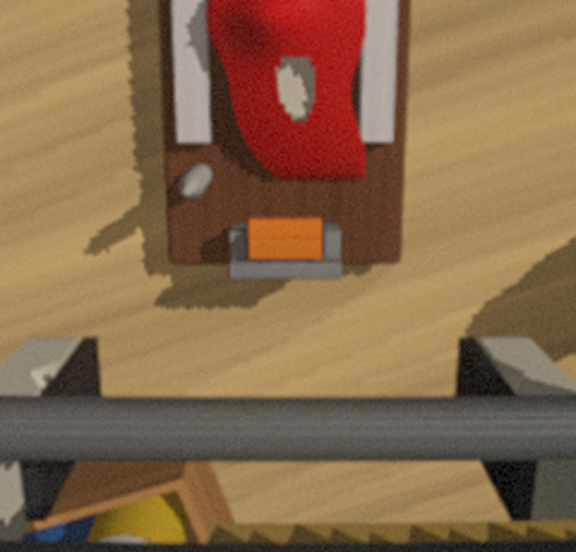

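The lower pin is at about (241,176) in the full picture and the lower catch at about (279,199). Next I'll measure pins, catches, rests and board in both wrist views.

Run:
```python
from h import *
def load(n):
    D=np.load(n);return D,cam("wrist",dict(eef_pos=D["pos"],ee_rot=D["rot"]))
def rect(P):
    (c,wh,a)=cv2.minAreaRect(P[:,:2].astype(np.float32)*1000);b=cv2.boxPoints((c,wh,a))
    e=max([b[1]-b[0],b[2]-b[1]],key=np.linalg.norm);return np.round(c,1),np.round(wh,1),round(float(np.degrees(np.arctan2(e[1],e[0]))%180),2)
pinpx={}
for n in("w1.npz","w2.npz"):
    D,c=load(n);u,v=np.meshgrid(range(200,360),range(0,262));uv=np.c_[u.ravel(),v.ravel()]
    if n=="w1.npz": uv=uv[uv[:,1]<235]
    P=cloud(c,uv,D["d"])
    for nm,lo,hi in(("board",.016,.024),("rest",.026,.034)):
        k=(P[:,2]>lo)&(P[:,2]<hi)&(np.hypot(P[:,0]-.589,P[:,1]+.165)<.15);m=np.zeros((420,560),np.uint8);m[uv[k,1],uv[k,0]]=1
        nn,l,st,ce=cv2.connectedComponentsWithStats(m)
        for i in range(1,nn):
            if st[i,4]>300:
                q=l[uv[:,1],uv[:,0]]==i;print(n,nm,st[i,4],rect(P[q]),P[q,2].mean().round(4))
    k=(P[:,2]>.061)&(P[:,2]<.08)&(np.hypot(P[:,0]-.589,P[:,1]+.165)<.11)
    m=np.zeros((420,560),np.uint8);m[uv[k,1],uv[k,0]]=1;nn,l,st,ce=cv2.connectedComponentsWithStats(m)
    for i in range(1,nn):
        q=l[uv[:,1],uv[:,0]]==i
        if st[i,4]>4: print(n,"pin",st[i,4],ce[i].round(1),P[q].mean(0).round(4),P[q,2].max().round(4))
    for a,ce,m in blobs(D["p"],(5,150,120),(18,255,255),(200,0,360,235),60):
        w,h=np.nonzero(m);Q=cloud(c,np.c_[h,w],D["d"]);print(n,"orange",a,ce.round(1),Q.mean(0).round(4),plane(c,ce,.05).round(4))
```

```text
w1.npz board 5355 (array([ 556.1, -156.2]), array([127.1, 183.8]), 161.53) 0.0195
w1.npz rest 1847 (array([ 582.5, -126. ]), array([140.4,  70. ]), 12.31) 0.03
w1.npz rest 1198 (array([ 571.4, -209.7]), array([ 16.3, 112.4]), 161.62) 0.0297
w1.npz pin 100 [318.5 129. ] [ 0.5293 -0.1011  0.0663] 0.0728
w1.npz orange 489 [277.1 101.5] [ 0.488  -0.1333  0.0516] [[ 0.4878 -0.1332  0.05  ]]
w2.npz board 9653 (array([ 590.7, -167.6]), array([127. , 244.9]), 161.57) 0.0196
w2.npz rest 2691 (array([ 593. , -150.8]), array([ 76.1, 151.9]), 161.31) 0.0301
w2.npz rest 1445 (array([ 572.8, -210.4]), array([ 16.5, 115.1]), 161.63) 0.0296
w2.npz pin 113 [322.3  27.2] [ 0.5308 -0.1019  0.0664] 0.0728
w2.npz pin 90 [238.9 177.9] [ 0.6456 -0.2316  0.0666] 0.0726
w2.npz orange 552 [278.3 198.4] [ 0.6855 -0.1993  0.0468] [[ 0.6849 -0.1991  0.05  ]]
w2.npz orange 278 [279.3   6.6] [ 0.4936 -0.1339  0.0488] [[ 0.494  -0.1341  0.05  ]]
```

move_arm(rows="0 0 0 0.027 0.049 0 0.087; 0 0 0 0.027 0.049 0 0.087; 0 0 0 0.027 0.049 0 0.087; 0 0 0 0.027 0.049 0 0.087; 0 0 0 0.027 0.049 0 0.087; 0 0 0 0.027 0.049 0 0.087; 0 0 4.7 0 0 0 0.087; 0 0 0 0 0 0 0.087")

```text
t: 3.7
eef_pos: [0.6191, 0.1322, 0.2356]
ee_rot: [3.141, 0.001, 2.739]
force: [0.6, -1.1, 0.1]
width: 0.0869
gripper_force: 0.0
```

Run:
```python
from h import *
arm_s=arm.get_state();s=arm_s;p,d=arm.grab_frame("wrist");np.savez("w3.npz",p=p,d=d,pos=s["eef_pos"],rot=s["ee_rot"]);cv2.imwrite("pics/w3.png",p)
print(np.round(s["eef_pos"],4),np.degrees(s["ee_rot"]).round(2))
c=cam("wrist",s)
def rect(P):
    (c,wh,a)=cv2.minAreaRect(P[:,:2].astype(np.float32)*1000);b=cv2.boxPoints((c,wh,a))
    e=max([b[1]-b[0],b[2]-b[1]],key=np.linalg.norm);return np.round(c,1),np.round(wh,1),round(float(np.degrees(np.arctan2(e[1],e[0]))%180),2)
u,v=np.meshgrid(range(0,560),range(0,235));uv=np.c_[u.ravel(),v.ravel()];P=cloud(c,uv,d);near=np.hypot(P[:,0]-.529,P[:,1]-.171)<.125
for nm,lo,hi in(("frame",.008,.016),("handle",.062,.08)):
    k=near&(P[:,2]>lo)&(P[:,2]<hi);print(nm,k.sum(),rect(P[k]),P[k,2].mean().round(4))
```

```text
[0.6191 0.1322 0.2356] [1.7994e+02 5.0000e-02 1.5691e+02]
frame 8005 (array([530. , 168.6]), array([117.3, 187.3]), 156.75) 0.0115
handle 3161 (array([529. , 169.2]), array([ 22.3, 149.6]), 156.83) 0.0671
```

View pics/w3.png

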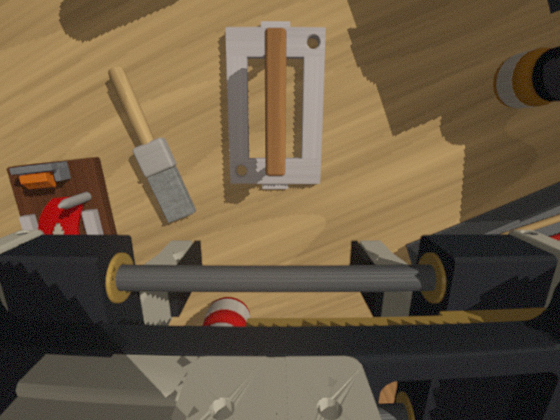

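The frame stands upright in the picture. The handle runs from (276,30) to (276,174), and the holes are at (313,41) and (241,170), on the same sides as the pins, so no half turn is needed. Now I'll move over the handle and go down.

move_arm(rows="0 0 0 0.049 -0.001 0 0.087; 0 0 0 0.048 0 0 0.087; 0 0 0 0 0 0.055 0.087; 0 0 0 0 0 0.055 0.087; 0 0 0 0 0 0.05 0.087; 0 0 0 0 0 0.0285 0.087; 0 0 0 0 0 0 0.087; 0 0 0 0 0 0 0.087")

```text
t: 4.75
eef_pos: [0.5313, 0.1691, 0.0475]
ee_rot: [3.14, 0.001, 2.737]
force: [0.3, 0.2, 0.5]
width: 0.0873
gripper_force: 0.0
```

move_arm(rows="0 0 0 0 0 0 0; 0 0 0 0 0 0 0; 0 0 0 0 0 0 0; 0 0 0 0 0 0 0; 0 0 0 0 0 0 0; 0 0 0 0 0 0 0; 0 0 0 0 0 0 0; 0 0 0 0 0 0 0", squeeze=50)

```text
t: 5.75
eef_pos: [0.5305, 0.1693, 0.046]
ee_rot: [3.141, 0.0, 2.737]
force: [1.1, 0.8, -0.6]
width: 0.0215
gripper_force: 50.0
```

move_arm(rows="0 0 0 0 0 -0.01 0; 0 0 0 0 0 -0.03 0; 0 0 0 0 0 -0.04 0; 0 0 0 0 0 -0.04 0; 0 0 0 0 0 -0.04 0; 0 0 0 0 0 0 0; 0 0 0 0 0 0 0; 0 0 0 0 0 0 0")

```text
t: 6.75
eef_pos: [0.5294, 0.1686, 0.2044]
ee_rot: [-3.139, -0.002, 2.736]
force: [-1.3, -0.0, -5.0]
width: 0.0216
gripper_force: 50.0
```

Run:
```python
from h import *
s=arm.get_state();p,d=arm.grab_frame("wrist");np.savez("w4.npz",p=p,d=d,pos=s["eef_pos"],rot=s["ee_rot"]);cv2.imwrite("pics/w4.png",p)
print(np.round(s["eef_pos"],4),np.degrees(s["ee_rot"]).round(2),np.round(s["force"],1),np.round(s["moment"],3))
```

```text
[0.5294 0.1686 0.2044] [-1.7985e+02 -1.1000e-01  1.5679e+02] [-1.3 -0.  -5. ] [-0.078 -0.047 -0.012]
```

View pics/w4.png

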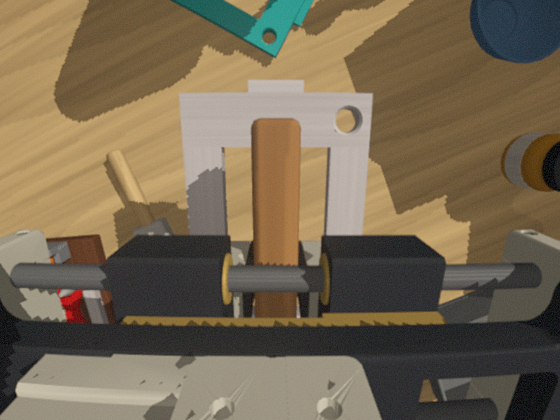

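The frame hangs in the grip. The front hole is at (348,119), the front edge at row 93, and the handle bar ends at row 118. I'll work out its pose in tool coordinates.

Run:
```python
from h import *
D=np.load("w4.npz");m=arm.camera_model("wrist");M=np.array(m["mount"]);c=(np.array(m["mtx"]),m["k1"],M)
u,v=np.meshgrid(range(140,420),range(60,235));uv=np.c_[u.ravel(),v.ravel()];P=cloud(c,uv,D["d"])*1000
k=(P[:,2]>35)&(P[:,2]<75)&(abs(P[:,1])<75);A=P[k];z0=np.median(A[:,2]);k&=abs(P[:,2]-z0)<4;A=P[k]
for z in(1,):
    co=np.linalg.lstsq(np.c_[A[:,:2],np.ones(len(A))],A[:,2],rcond=None)[0];print("plate z",z0,"slopes deg",np.degrees(co[:2]),co[2])
w=A[abs(A[:,0]-80)<8];
for x in(45,60,70,80,88):
    w=A[abs(A[:,0]-x)<1.5];print(x,"y",w[:,1].min().round(1),w[:,1].max().round(1))
for y in(-45,-30,-8,0,8,30,45):
    w=A[abs(A[:,1]-y)<1.5];print(y,"xmax",w[:,0].max().round(1))
H=P[(abs(P[:,1])<15)&(P[:,2]<0)&(P[:,2]>-40)];print("handle",np.median(H[:,2]),H[:,0].max(),H[:,1].min(),H[:,1].max())
# hole: darker depth inside plate
mk=np.zeros((420,560),np.uint8);mk[uv[k,1],uv[k,0]]=255
cs,hi=cv2.findContours(mk,cv2.RETR_CCOMP,cv2.CHAIN_APPROX_NONE)
for q,h in zip(cs,hi[0]):
    if h[3]>=0 and 100<cv2.contourArea(q)<3000:
        (a,b),r=cv2.minEnclosingCircle(q);X=(rays(c,[[a,b]])@M[:3,:3].T)[0];t=(co[2]+76*co[0]+44*co[1]-M[2,3]*1000)/X[2];print("hole",a,b,r,X*t+M[:3,3]*1000,r)
```

```text
plate z 35.49527922014878 slopes deg [0.01248836 0.04817391] 35.567276636244756
45 y -58.2 56.9
60 y -58.9 56.9
70 y -58.8 56.9
80 y -59.0 56.8
88 y -59.5 57.0
-45 xmax 93.5
-30 xmax 93.4
-8 xmax 101.3
0 xmax 101.2
8 xmax 101.3
30 xmax 93.4
45 xmax 93.6
handle -21.248057241614326 76.57102667491894 -12.01957032958129 10.096826729201224
```

move_arm(rows="0 0 0 -0.011 -0.017 0 0; 0 0 0 -0.022 -0.034 0 0; 0 0 0 -0.028 -0.043 0 0; 0 0 0 -0.032 -0.048 0 0; 0 0 0 -0.032 -0.048 0 0; 0 0 0 -0.028 -0.043 0 0; 0 0 0 -0.022 -0.034 0 0; 0 0 0 -0.011 -0.017 0 0")

```text
t: 7.8
eef_pos: [0.5889, -0.168, 0.2051]
ee_rot: [-3.141, -0.002, 2.734]
force: [-0.0, 1.2, -5.6]
width: 0.0216
gripper_force: 50.0
```

move_arm(rows="0 0 -2.4 0 0 0 0; 0 0 -2.4 0 0 0 0; 0 0 0 0 0 0 0; 0 0 0 0 0 0 0; 0 0 0 0 0 0 0; 0 0 0 0 0 0 0")

```text
t: 8.55
eef_pos: [0.5895, -0.165, 0.2061]
ee_rot: [3.142, 0.0, 2.821]
force: [0.5, -0.1, -4.7]
width: 0.0215
gripper_force: 50.0
```

```bash
cat > g.py <<'E'
from h import *
s=arm.get_state();y=s["ee_rot"][2];T=R.from_euler('xyz',s["ee_rot"]).as_matrix()
d=T.T@(np.array([.5895,-.1664,s["eef_pos"][2]])-s["eef_pos"])
print("pos",np.round(s["eef_pos"],4),"rpy",np.degrees(s["ee_rot"]).round(2),"tool shift",d.round(4),"rotate tool z",(-(161.6-np.degrees(y))).round(2),"tilt tool xy deg",np.degrees(np.cross([0,0,1],T.T@[0,0,-1])).round(2),"F",np.round(s["force"],1),"M",np.round(s["moment"],2))
E
python3 g.py
```

```text
pos [ 0.5895 -0.165   0.2061] rpy [180.    0.  161.6] tool shift [-0.0004 -0.0013 -0.    ] rotate tool z 0.0 tilt tool xy deg [ 0.  0. -0.] F [ 0.5 -0.1 -4.7] M [ 0.02  0.   -0.01]
```

move_arm(rows="0 0 0 -0.0004 -0.001 0.01 0; 0 0 0 0 0 0.03 0; 0 0 0 0 0 0.025 0; 0 0 0 0 0 0.012 0; 0 0 0 0 0 0 0; 0 0 0 0 0 0 0")

```text
t: 9.3
eef_pos: [0.5904, -0.1663, 0.1301]
ee_rot: [3.141, 0.002, 2.821]
force: [0.2, 0.3, -5.6]
width: 0.0215
gripper_force: 50.0
```

```bash
python3 - <<'E'
from h import *
L=[]
for i in range(6):
    s=arm.get_state();L.append(np.r_[s["eef_pos"]*1 if hasattr(s["eef_pos"],'shape') else s["eef_pos"],np.degrees(s["ee_rot"][2])]);p,d=arm.grab_frame("wrist")
L=np.array(L);print(L.mean(0).round(4),L.std(0).round(4));np.savez("w5.npz",p=p,d=d,pos=L.mean(0)[:3],rot=[np.pi,0,np.radians(L.mean(0)[3])])
cv2.imwrite("pics/w5.png",cv2.resize(p[40:240,150:420],None,fx=2.9,fy=2.9,interpolation=cv2.INTER_CUBIC))
E
python3 g.py
```

```text
[ 5.902000e-01 -1.663000e-01  1.301000e-01  1.616118e+02] [0.0002 0.     0.0001 0.0043]
pos [ 0.5898 -0.1662  0.1296] rpy [1.7998e+02 5.0000e-02 1.6161e+02] tool shift [ 0.0002 -0.0003 -0.    ] rotate tool z 0.01 tilt tool xy deg [ 0.02  0.05 -0.  ] F [-0.1 -0.2 -5.3] M [-0.06  0.01 -0.01]
```

View pics/w5.png

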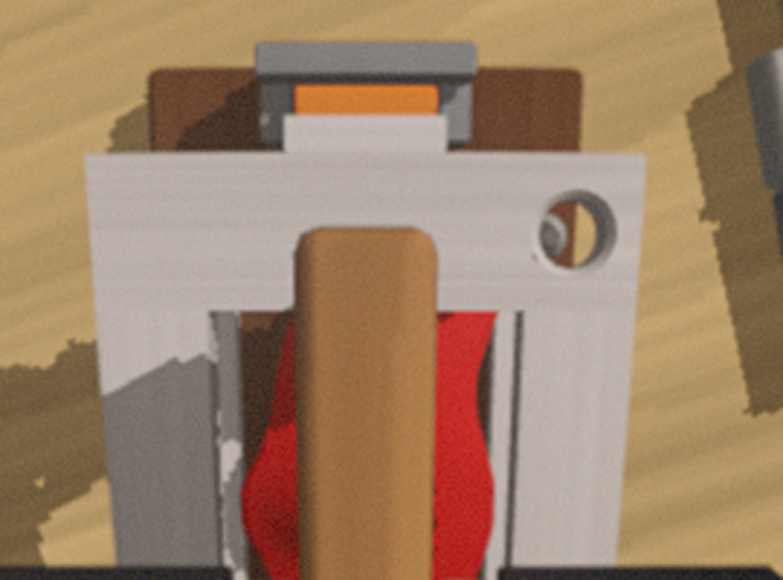

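Through the front hole at crop (577,231) the pin tip shows at crop (552,236). The catch, at crop x≈366, lines up with the tongue. I'll turn the hole/pin offset into tool coordinates.

Run:
```python
from h import *
D=np.load("w5.npz");c=cam("wrist",dict(eef_pos=D["pos"],ee_rot=D["rot"]));T=R.from_euler('xyz',D["rot"]).as_matrix();z=D["pos"][2]
full=lambda a:(150+(a[0]+.5)/2.9-.5,40+(a[1]+.5)/2.9-.5)
h=plane(c,full((577,231)),z-.0355)[0];o=lambda X:((X-D["pos"])@T*1000).round(1)
print("hole",o(h))
P=cloud(c,[full((552,236))],D["d"])[0];print("pin depth",o(P),P[2].round(4))
for zz in(.070,.072,.074):
    p=plane(c,full((552,236)),zz)[0];print("pin",zz,o(p),"shift tool needed",(o(p)-o(h))[:2])
a,b=full((366,99)),full((366,133))
print("catch y",o(plane(c,a,.05)[0]),"tongue y",o(plane(c,b,z-.0415)[0]))
# plate side midpoints and mould board edges at image row of crop y=110
l,r=full((150,110)),full((582,110));print("board mid",(o(plane(c,l,.02)[0])+o(plane(c,r,.02)[0]))/2)
l,r=full((90,200)),full((642,200));print("plate mid",(o(plane(c,l,z-.0355)[0])+o(plane(c,r,z-.0355)[0]))/2)
```

```text
hole [78.3 43.8 35.5]
pin depth [78.  43.3 58.1] 0.072
pin 0.07 [78.  43.8 60.1] shift tool needed [-0.3  0. ]
pin 0.072 [78.  43.3 58.1] shift tool needed [-0.3 -0.5]
pin 0.074 [77.9 42.9 56.1] shift tool needed [-0.4 -0.9]
catch y [112.2  -0.7  80.1] tongue y [98.5 -0.7 41.5]
board mid [115.05  -0.7  110.1 ]
plate mid [84.75 -0.7  35.5 ]
```

Alignment is good to about 0.5 mm. Next I'll thread the frame onto the pins slowly.

move_arm(rows="0 0 0 -0.0003 -0.0004 0.004 0; 0 0 0 0 0 0.005 0; 0 0 0 0 0 0.005 0; 0 0 0 0 0 0.005 0; 0 0 0 0 0 0.005 0; 0 0 0 0 0 0.004 0; 0 0 0 0 0 0 0; 0 0 0 0 0 0 0")

```text
t: 10.6
eef_pos: [0.5899, -0.1667, 0.1012]
ee_rot: [-3.142, 0.0, 2.821]
force: [-0.5, 0.6, -5.2]
width: 0.0216
gripper_force: 50.0
```

```bash
python3 g.py
```

```text
pos [ 0.5899 -0.1667  0.1012] rpy [-1.8000e+02  1.0000e-02  1.6161e+02] tool shift [ 0.0005  0.0002 -0.    ] rotate tool z 0.01 tilt tool xy deg [-0.    0.01  0.  ] F [-0.5  0.6 -5.2] M [-0.07 -0.03  0.04]
```

move_arm(rows="0 0 0 0 0 0.003 0; 0 0 0 0 0 0.003 0; 0 0 0 0 0 0.002 0; 0 0 0 0 0 0.001 0; 0 0 0 0 0 0.001 0; 0 0 0 0 0 0 0")

```text
t: 11.35
eef_pos: [0.5897, -0.1667, 0.091]
ee_rot: [-3.142, -0.0, 2.821]
force: [0.1, 0.0, -5.6]
width: 0.0219
gripper_force: 50.0
```

move_arm(rows="0 0 0 0 0 0.001 0; 0 0 0 0 0 0.001 0; 0 0 0 0 0 0.001 0; 0 0 0 0 0 0.001 0; 0 0 0 0 0 0.001 0; 0 0 0 0 0 0 0")

```text
t: 12.1
eef_pos: [0.591, -0.1669, 0.0876]
ee_rot: [3.141, 0.003, 2.821]
force: [-1.6, -0.8, 7.5]
width: 0.0214
gripper_force: 50.0
```

```bash
python3 g.py
```

```text
pos [ 0.591  -0.1669  0.0876] rpy [1.7998e+02 1.6000e-01 1.6164e+02] tool shift [ 0.0016 -0.     -0.    ] rotate tool z 0.04 tilt tool xy deg [ 0.02  0.16 -0.  ] F [-1.6 -0.8  7.5] M [ 0.09  0.46 -0.03]
```

move_arm(rows="0 0 0 0 0 0.001 0; 0 0 0 0 0 0.001 0; 0 0 0 0 0 0.001 0; 0 0 0 0 0 0 0")

```text
t: 12.6
eef_pos: [0.5913, -0.167, 0.0856]
ee_rot: [3.141, 0.004, 2.822]
force: [-4.4, 2.5, 15.2]
width: 0.0218
gripper_force: 50.0
```

```bash
python3 g.py
```

```text
pos [ 0.5913 -0.167   0.0856] rpy [179.99   0.21 161.66] tool shift [ 0.0018 -0.     -0.    ] rotate tool z 0.06 tilt tool xy deg [ 0.01  0.21 -0.  ] F [-4.4  2.5 15.2] M [0.51 1.4  0.01]
```

move_arm(rows="0 0 0 0.0012 0 0 0; 0 0 0 0 0 0.001 0; 0 0 0 0 0 0.001 0; 0 0 0 0 0 0 0")

```text
t: 13.1
eef_pos: [0.5895, -0.1664, 0.0824]
ee_rot: [3.141, 0.002, 2.821]
force: [-3.3, 0.9, 6.7]
width: 0.0213
gripper_force: 50.0
```

```bash
python3 g.py
```

```text
pos [ 0.5895 -0.1664  0.0824] rpy [1.7997e+02 1.4000e-01 1.6162e+02] tool shift [-0. -0.  0.] rotate tool z 0.02 tilt tool xy deg [ 0.03  0.14 -0.  ] F [-3.3  0.9  6.7] M [ 0.28  0.49 -0.02]
```

move_arm(rows="0 0 0 0 0 0.001 0; 0 0 0 0 0 0.001 0; 0 0 0 0 0 0.001 0; 0 0 0 0 0 0 0")

```text
t: 13.6
eef_pos: [0.5872, -0.166, 0.0777]
ee_rot: [-3.141, -0.002, 2.82]
force: [-3.6, 3.5, 0.0]
width: 0.0215
gripper_force: 50.0
```

```bash
python3 g.py
```

```text
pos [ 0.5872 -0.166   0.0777] rpy [-1.7999e+02 -1.4000e-01  1.6159e+02] tool shift [-0.0024  0.0003 -0.    ] rotate tool z -0.01 tilt tool xy deg [-0.01 -0.14  0.  ] F [-3.6  3.5  0. ] M [0.97 1.85 0.04]
```

move_arm(rows="0 0 0 -0.0012 0 0 0; 0 0 0 0 0 0.0005 0; 0 0 0 0 0 0.0005 0; 0 0 0 0 0 0 0")

```text
t: 14.1
eef_pos: [0.5882, -0.1664, 0.0767]
ee_rot: [-3.141, -0.003, 2.82]
force: [-4.9, 3.4, 3.0]
width: 0.0215
gripper_force: 50.0
```

```bash
python3 g.py
python3 - <<'E'
from h import *
p,d=arm.grab_frame("wrist");s=arm.get_state()
cv2.imwrite("pics/w6.png",cv2.resize(p[40:240,150:420],None,fx=2.9,fy=2.9,interpolation=cv2.INTER_CUBIC))
E
```

```text
pos [ 0.5882 -0.1664  0.0767] rpy [-1.7997e+02 -1.7000e-01  1.6159e+02] tool shift [-0.0012  0.0004 -0.    ] rotate tool z -0.01 tilt tool xy deg [-0.03 -0.17  0.  ] F [-4.9  3.4  3. ] M [1.2  2.32 0.  ]
```

View pics/w6.png

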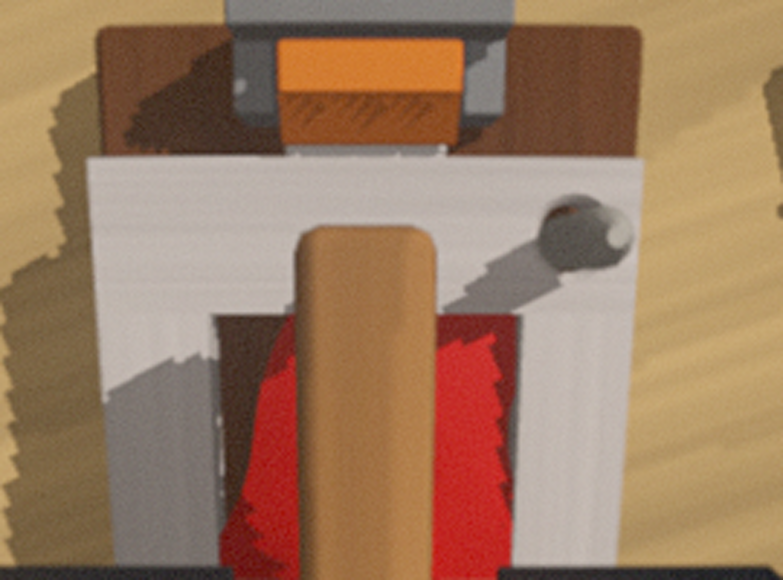

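The front tooth now sits over the tongue (orange tip at crop row 145), and the pin stands through the hole at crop (590,235). I'll press slightly more so the rear catch is in too, then check the force.

move_arm(rows="0 0 0 -0.0008 0 0.0005 0; 0 0 0 0 0 0.0005 0; 0 0 0 0 0 0 0; 0 0 0 0 0 0 0")

```text
t: 14.65
eef_pos: [0.5903, -0.1671, 0.076]
ee_rot: [-3.141, -0.0, 2.82]
force: [-4.5, 0.5, 1.5]
width: 0.0218
gripper_force: 50.0
```

```bash
python3 g.py
python3 - <<'E'
from h import *
p,d=arm.grab_frame("scene");np.savez("s7.npz",p=p,d=d);cv2.imwrite("pics/s7.png",cv2.resize(p[200:300,180:310],None,fx=5.8,fy=5.8,interpolation=cv2.INTER_CUBIC))
D=np.load("w1.npz");p,d=arm.grab_frame("wrist")
m=arm.camera_model("wrist");M=np.array(m["mount"]);c=(np.array(m["mtx"]),m["k1"],M)
u,v=np.meshgrid(range(140,420),range(60,235));uv=np.c_[u.ravel(),v.ravel()];P=cloud(c,uv,d)*1000
k=(abs(P[:,1])<58)&(abs(P[:,1])>36)&(P[:,0]>25)&(P[:,0]<92)&(abs(P[:,2]-35.5)<4);A=P[k];co=np.linalg.lstsq(np.c_[A[:,:2],np.ones(len(A))],A[:,2],rcond=None)[0];print(k.sum(),co[2],np.degrees(co[:2]))
E
```

```text
pos [ 0.5903 -0.1671  0.076 ] rpy [-1.7999e+02 -2.0000e-02  1.6160e+02] tool shift [0.001  0.0004 0.    ] rotate tool z 0.0 tilt tool xy deg [-0.01 -0.02  0.  ] F [-4.5  0.5  1.5] M [0.42 2.11 0.04]
6778 34.35079450332939 [0.20706793 0.11930199]
```

View pics/s7.png

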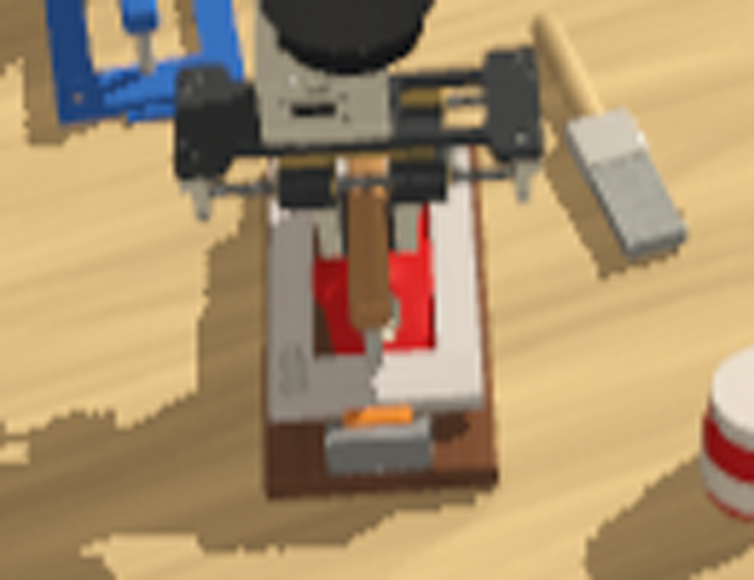

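The scene view shows the far catch, at crop (380,415), reaching over the frame's end and the plate low in the mould. I'll check the plate height from the depth picture as I release.

Run:
```python
from h import *
D=np.load("s7.npz");c=cam("scene")
full=lambda a:(180+a[0]/5.8,200+a[1]/5.8)
for n,a in(("far-left plate",(295,385)),("far-right plate",(450,390)),("mid-right",(460,280)),("near-right",(462,210)),("board",(300,470)),("bench",(150,400)),("orange",(380,417))):
    u,v=map(round,full(a));q=[(u+i,v+j) for i in(-1,0,1) for j in(-1,0,1)];P=np.median(cloud(c,q,D["d"]),0);d=P[:2]-[.588,-.167];print(n,P.round(4),"local",(d@[.949,-.316]).round(3),(d@[.316,.949]).round(3))
```

```text
far-left plate [ 0.6501 -0.234   0.0428] local 0.08 -0.044
far-right plate [ 0.6864 -0.1567  0.0415] local 0.09 0.041
mid-right [ 0.6158 -0.1257  0.0421] local 0.013 0.048
near-right [ 0.5613 -0.1035  0.0396] local -0.045 0.052
board [ 0.6906 -0.2455  0.0207] local 0.122 -0.042
bench [ 5.949e-01 -3.037e-01  2.000e-04] local 0.05 -0.128
orange [ 0.6961 -0.199   0.0508] local 0.113 0.004
```

move_arm(rows="0 0 0 0 0 0 0.022; 0 0 0 0 0 0 0.03; 0 0 0 0 0 0 0.04; 0 0 0 0 0 0 0.06; 0 0 0 0 0 0 0.087; 0 0 0 0 0 0 0.087; 0 0 0 0 0 0 0.087; 0 0 0 0 0 0 0.087", squeeze=10)

```text
t: 15.75
eef_pos: [0.5905, -0.1669, 0.0761]
ee_rot: [-3.142, 0.0, 2.821]
force: [-0.1, 0.0, -0.6]
width: 0.0839
gripper_force: 0.0
```

Plate tops read about 42 mm at both ends, which is the seated height. The fingers are open with no force on them, so I'll retreat straight up and look at the whole mould.

move_arm(rows="0 0 0 0 0 -0.02 0.087; 0 0 0 0 0 -0.04 0.087; 0 0 0 0 0 -0.05 0.087; 0 0 0 0 0 -0.05 0.087; 0 0 0 -0.05 0 0 0.087; 0 0 0 -0.05 0 0 0.087; 0 0 0 0 0 0 0.087; 0 0 0 0 0 0 0.087")

```text
t: 16.75
eef_pos: [0.685, -0.1985, 0.2352]
ee_rot: [-3.141, -0.001, 2.82]
force: [0.6, 0.6, 0.6]
width: 0.0872
gripper_force: 0.0
```

Run:
```python
from h import *
s=arm.get_state();p,d=arm.grab_frame("wrist");c=cam("wrist",s);print(np.round(s["eef_pos"],4))
cv2.imwrite("pics/w8.png",cv2.resize(p[0:235,160:400],None,fx=2.5,fy=2.5,interpolation=cv2.INTER_CUBIC))
u,v=np.meshgrid(range(180,380),range(0,235));uv=np.c_[u.ravel(),v.ravel()];P=cloud(c,uv,d)
f=(P[:,:2]-[.588,-.167]);lx=f@[.949,-.316];ly=f@[.316,.949]
k=(abs(P[:,2]-.042)<.006)&(abs(lx)<.09)&(abs(ly)<.057)&(abs(ly)>.036)
co=np.linalg.lstsq(np.c_[lx[k],ly[k],np.ones(k.sum())],P[k,2],rcond=None)[0];print("plate top z, slopes",k.sum(),co[2].round(4),co[:2].round(4))
k2=(abs(P[:,2]-.042)<.004)&(abs(lx)<.098)&(abs(ly)<.065)
(ce,wh,a)=cv2.minAreaRect(P[k2,:2].astype(np.float32)*1000);print("rect",ce,wh,a)
for a,ce,m in blobs(p,(5,150,120),(18,255,255),(200,0,360,235),60): 
    w,h=np.nonzero(m);print("orange",a,ce.round(1),plane(c,ce,.05).round(4))
```

```text
[ 0.685  -0.1985  0.2352]
plate top z, slopes 5920 0.0416 [ 0.0005 -0.0016]
rect (587.914794921875, -167.05126953125) (117.2342529296875, 195.81997680664062) 71.7177963256836
orange 1649 [277.2  84. ] [[ 0.5705 -0.1596  0.05  ]]
orange 519 [276.  194.9] [[ 0.6858 -0.1994  0.05  ]]
orange 112 [278.3   5.8] [[ 0.4978 -0.1343  0.05  ]]
orange 60 [275.4 167.2] [[ 0.6549 -0.1899  0.05  ]]
```

View pics/w8.png

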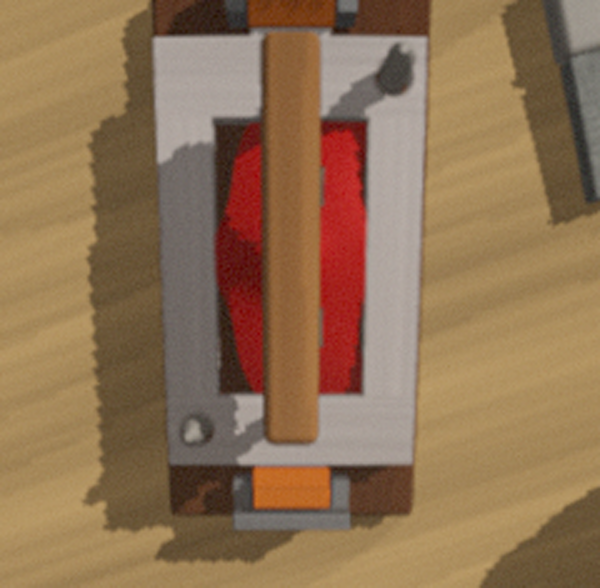

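The frame sits level, with its top at 41.6 mm and slopes under 0.002, and it is centred within about 1 mm. The pins show through the holes at crop (396,70) and (196,430), and both catches cover the tongues, at crop (290,10) and (290,487). I'm handing in.

```bash
python3 -c "
from station import arm
print(arm.job_done())"
```

```text
the job is handed in; nothing more can be done
None
```

The mould is closed over the red half-mask: by my last look the frame sits flat and centred on its rests, both catches are over its ends, and the gripper is clear. I handed the job in at about 17 s, and no verdict came back.

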